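# Free the jammed transit wedge from the slide clamp

## Robot

A 7-joint arm with a two-finger parallel gripper is mounted at the origin on the work surface. World frame = base frame: x ahead of the robot, y to its left, z up, the work surface at z = 0. Lengths are in m, angles in rad, forces in N, time in s.
With the tool pointing down it reaches from about 0.4 to 0.85 m from the base axis. Payload 10.4 kg.
Tool frame: the origin (TCP) lies midway between the tips of the shut fingers; the grasp point (between the pads) lies 19 mm behind it; z points along the fingers, x is the direction in which the jaws open and shut, and the axes are right-handed (so a half turn about z gives the same grasp; the last joint's range is limited). The gripper opens to 85 mm and grips with 20 to 120 N. Pads are 22 mm wide; open, the fingers measure 114 mm over their backs; the gripper's body (76 mm by 85 mm) begins 54 mm behind the grasp point. The pads swing forward as they close: fully open they stand 13 mm farther back than shut.
Start: joints at [-1.369, 0.332, -0.065, 1.46, 0.022, 1.35, -0.088], TCP at [0.139, 0.609, 0.231] pointing down, gripper open.
Joint ranges: [-2.6, 2.6], [-0.5, 2.12], [-1.47, 1.34], [0.16, 2.42], [-1.27, 4.41], [0.06, 2.06], [-2.6, 2.6]. Speed limits (rad/s): [2.22, 2.22, 2.79, 2.79, 3.14, 3.14, 3.14].

## Interface

Orientations are given as a unit quaternion [x, y, z, w].
In Python, from workcell import manip, cams gives the robot as it stands.
- The arm moves only by the tool move_arm, never from a script. Its argument "moves" is a list of rows, each a list of 7 numbers: the turn, a rotation vector about the tool's x, y, z in degrees, then the shift along the tool's x, y, z in m, then the finger opening in m, from 0 to 0.0854. A call has 1 to 10 rows; each row is the pose to reach, as a shift and turn from the pose commanded when the call began, along the tool's axes at that moment; what a row does not reach only later rows make up. A row lasts 1/10 s, in which the tool goes at most 50 mm and 8.59 degrees, less where a joint would pass 70% of its speed; a pose out of reach is approached as far as the arm can. A call with a gripper value outside its range is refused whole. The fingers move at their own pace and stop on an object; "grip_force" is the grip in N (left out, the last holds). Time passes only in rows, so rows that repeat a pose let the fingers close. It gives the time, the measured TCP pose, the force and the opening at its end, in the units of the state.
- manip.get_obs(): the state, without advancing time (a new reading comes with each control period).
- cams.camera(name): name is "scene" or "side" or "wrist"; returns the picture (384x512x3 uint8, red, green, blue); there is no depth.
- cams.camera_params(name): a dict with "fx", "fy", "cx", "cy" (pixels), "dist_coeffs" ([k1, k2, p1, p2, k3] as OpenCV has them; the pictures are not rectified), "xyz" and "rotation" of the camera in the world. Camera axes: x right, y up, looking along -z (the intrinsics and any distortion apply to the point x, -y, -z); pixel columns grow to the right and rows downward; lengths in m; the calibration is good to about 2 mm. A picture is of the moment at which its call begins: read the wrist's pose just before it. camera_params takes no time and is no camera call; for the wrist camera it gives the pose at the moment of the call.
- manip.hand_in(): hands the job in, once; it reports no verdict.
The state is a dict: "clock": time; "joint_pos": joint angles; "joint_velocities": joint speeds; "tau": joint torques, N m; "position": TCP position; "ee_rot": TCP orientation; "ft_force": force on the tool from outside, world axes, zero at the start; "torque": the same for the moment, N m; "grip_width": opening from 0.0 (shut) to 1.0 (fully open).
Only numpy, scipy, OpenCV 4.12 (cv2) and the standard library are available. Lean on these libraries where they do the work, as an engineer would, in place of code of your own. Each camera call takes 0.05 s, during which the arm holds its last target. There are 200 camera calls.

## Task

The brown phenolic transit wedge standing in the slide clamp is held fast by the two stiff shoes that bite into its flanks. Hold it by its upright tab and work it loose by pulling it to one side and then the other, along the clamp, until both shoes have given way; then slide it straight up and out, and put it down (do not drop it) inside the tray that has no dividers. Let go of it there.

Things in the scene. Friction and masses are not known exactly. Their poses are not given: they have to be found in the camera images.
- wedge_mid (a point): Centre of the brown wedge standing in the aluminium clamp (its twin lies loose on the counter). z up, y along the clamp's rails (side pulls), x across (4 mm play). 104 mm tall, 0.12 kg; toe 52 mm below this point, on the bed 12 mm above the counter. Tab, 5 to 52 mm above: 18 in y, 26 in x. Shoulders and toe 30 wide; notches in the y flanks 34 to 22 below. Clamp tops out 21 mm below.
- shoe_left (a joint): Travel (m) of the dark steel shoe on the wedge's +y side, pushed back along +y by pulling the wedge: 0 at start, stop at 0.012. About 4 N of friction; stays where pushed. Its 7 mm long lip sits in the wedge's notch above the toe. The wedge can rise only when both travels add to over about 0.015 (about 0.010 or more each is comfortable) and it stands midway between the shoes.
- shoe_right (a joint): The same for the shoe on the wedge's -y side, pushed back along -y: 0 at start, stop at 0.012, about 4 N of friction, stays where pushed.
- tray_in (a point): Centre of the inner floor of the plain open grey tray without dividers (another tray of the same size has a cross of dividers), fixed to the counter. Outside 170 x 170 x 28 mm, walls 5 mm, its inner floor about 5 mm above the counter; x and y axes along its walls.

How it is judged:
On the way, in this order (a step that is already met when the one before it is completed fails the run):
1. the wedge has been pulled to one side: one shoe has given way by more than 2 mm (value of joint any of shoe_left, shoe_right above 0.002 m), for 0.1 s.
2. and to the other side: both shoes have given way by more than 4 mm (value of joint each of shoe_left, shoe_right above 0.004 m), for 0.1 s.
At the end, for the whole second after the job is handed in: The wedge rests, standing or lying and released, inside the plain tray: its centre is within 80 mm of the tray's centre along both of the tray's axes (inside the walls) and less than 65 mm above its inner floor; both shoes remain pushed back by more than 4 mm (all of step 2 and x of wedge_mid in the frame of tray_in between -0.08 and 0.08 m and y of wedge_mid in the frame of tray_in between -0.08 and 0.08 m and z of wedge_mid in the frame of tray_in below 0.065 m and linear speed of wedge below 0.03 m/s); the robot touches nothing.
It fails at once if the wedge is dropped or thrown (it moves faster than 1 m/s out of the fingers, as after a fall of more than 50 mm) (linear speed of wedge above 1 m/s and contact force between the fingers and wedge below 0.1 N).
It also fails if it takes over 48 s, if anything falls off the work surface, if the arm or the gripper's body presses on something with over 40 N, if the wrist force passes 120 N, or if a joint passes its speed limit or range.

## Working session

There is one attempt and no reset: what is moved stays moved. The work goes in short steps, Python scripts to look and compute and a tool call to move; the robot and the scene stay as the last step left them, time stands still between calls to the robot, and variables do not carry over. Pictures are saved under pics/ and viewed, about 8 in all and at most 12, crops included, and the job is handed in when it is done.

Besides the shell and the picture viewer there is one more tool, called after "Emit:" by a JSON object that holds its "fn" and its "kwargs". move_arm: Moves the arm, as the interface text tells. Its arguments: {"type":"object","properties":{"moves":{"type":"array","items":{"type":"array","items":{"type":"number"}}},"grip_force":{"type":"number"}},"required":["moves"]}

```bash
mkdir -p pics
cat > h.py <<'E'
import numpy as np, cv2
from workcell import manip, cams
from scipy.spatial.transform import Rotation as R
def P(n):
    p=cams.camera_params(n); r=np.array(p["rotation"],float)
    if r.shape!=(3,3): r=R.from_quat(r.ravel()).as_matrix()
    K=np.array([[p["fx"],0,p["cx"]],[0,p["fy"],p["cy"]],[0,0,1]]); return K,np.array(p["dist_coeffs"],float),np.array(p["xyz"],float),r
def ray(c,uv):
    K,d,o,r=c
    q=cv2.undistortPoints(np.array([[uv]],float),K,d)[0,0]
    v=r@np.array([q[0],-q[1],-1]); return o,v/np.linalg.norm(v)
def plane(c,uv,z):
    o,v=ray(c,uv); return o+v*(z-o[2])/v[2]
def proj(c,X):
    K,d,o,r=c; q=(np.atleast_2d(X)-o)@r; q=q*[1,-1,-1]
    return cv2.projectPoints(q,np.zeros(3),np.zeros(3),K,d)[0][:,0]
def tri(c1,u1,c2,u2):
    A=np.zeros((3,3));b=np.zeros(3)
    for c,u in((c1,u1),(c2,u2)):
        o,v=ray(c,u);M=np.eye(3)-np.outer(v,v);A+=M;b+=M@o
    return np.linalg.solve(A,b)
def snap(n,f):
    c=P(n); im=cams.camera(n)[:,:,::-1].copy(); cv2.imwrite("pics/"+f,im); return c,im
E
python3 - <<'E'
from h import *
o=manip.get_obs(); print(o)
for n in("scene","side","wrist"):
    c,im=snap(n,n+"0.png"); print(n,cams.camera_params(n))
a=cv2.imread("pics/scene0.png");
E
```

```text
{'clock': 0.0, 'joint_pos': array([-1.36862107,  0.33286449, -0.0647165 ,  1.46094816,  0.02159318,
        1.34987252, -0.08846002]), 'joint_velocities': array([ 0.00101384, -0.00017614, -0.00083461,  0.00137746, -0.00158331,
        0.00020396,  0.0008055 ]), 'tau': array([ 2.80133299e-04, -6.25454378e+01,  4.92044259e-02, -3.91588140e+01,
        1.61361817e-02,  1.02210831e-02, -3.92847960e-05]), 'position': array([0.13921495, 0.60891856, 0.2305173 ]), 'ee_rot': array([ 7.81924982e-01,  6.23372147e-01, -5.29622001e-04,  4.55597272e-04]), 'ft_force': array([ 0.40381181,  0.83974361, -0.21770622]), 'torque': array([-0.01483455, -0.06772696,  0.00010388]), 'grip_width': 1.0008497381649486}
scene {'fx': 438.803253743152, 'fy': 438.803253743152, 'cx': 259.28761752455125, 'cy': 186.4094653379773, 'dist_coeffs': array([0.02515016, 0.        , 0.        , 0.        , 0.        ]), 'xyz': array([0.98526729, 0.21423953, 0.82647785]), 'rotation': array([0.17370094, 0.24994474, 0.79689624, 0.52183521])}
side {'fx': 481.4398588057429, 'fy': 481.4398588057429, 'cx': 249.7244814180197, 'cy': 190.49572181667162, 'dist_coeffs': array([-0.19690301,  0.        ,  0.        ,  0.        ,  0.        ]), 'xyz': array([ 0.02914032, -0.41978949,  0.86116398]), 'rotation': array([ 0.3045765 , -0.1367684 , -0.40676188,  0.8503366 ])}
wrist {'fx': 341.06639092349377, 'fy': 341.06639092349377, 'cx': 262.27906896147596, 'cy': 190.48952299429212, 'dist_coeffs': array([-0.09639748,  0.        ,  0.        ,  0.        ,  0.        ]), 'xyz': array([0.0670362 , 0.62593697, 0.37350678]), 'rotation': array([-0.11459192, -0.09005673,  0.61655801,  0.77370194])}
```

View pics/scene0.png

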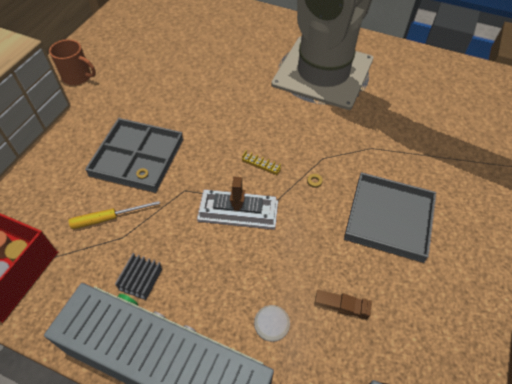

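View pics/side0.png

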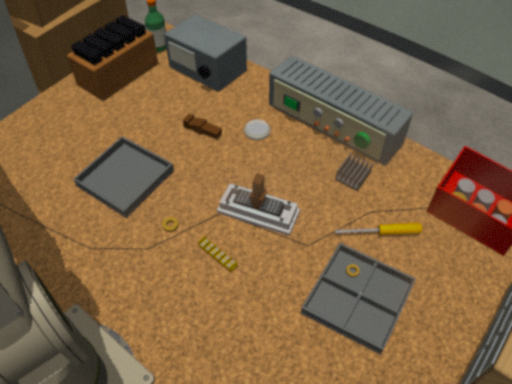

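Scene: wedge in clamp, tab top ≈(237,180) with the clamp about (198–278, 190–227); plain tray corners ≈(363,176), (436,190), (424,257), (346,240). Side: tab top ≈(259,177), plain tray (77–172, 140–213).

```bash
cat > a.py <<'E'
from h import *
S=P("scene");D=P("side")
out=[]
for n,c,(x,y,w,h) in(("scene",S,(190,165,100,75)),("side",D,(210,160,100,75))):
    im=cv2.imread(f"pics/{n}0.png"); hsv=cv2.cvtColor(im,cv2.COLOR_BGR2HSV)
    out.append(cv2.resize(im[y:y+h,x:x+w],(400,300),interpolation=cv2.INTER_CUBIC))
cv2.imwrite("pics/crop1.png",np.vstack([np.hstack(out)]))
print("top tri",tri(S,(237.5,181),D,(259.5,178)))
for z in(.116,): print(plane(S,(237.5,181),z),plane(D,(259.5,178),z))
t=[plane(S,u,.028) for u in((363,176),(436,190),(424,257),(346,240))]; print(np.round(t,3),np.mean(t,0))
E
python3 a.py
```

```text
top tri [ 0.52485279 -0.02247439  0.11750419]
[ 0.52184083 -0.02021129  0.116     ] [ 0.52753316 -0.0246684   0.116     ]
[[0.336 0.206 0.028]
 [0.308 0.366 0.028]
 [0.484 0.373 0.028]
 [0.51  0.218 0.028]] [0.40936089 0.29072479 0.028     ]
```

View pics/crop1.png

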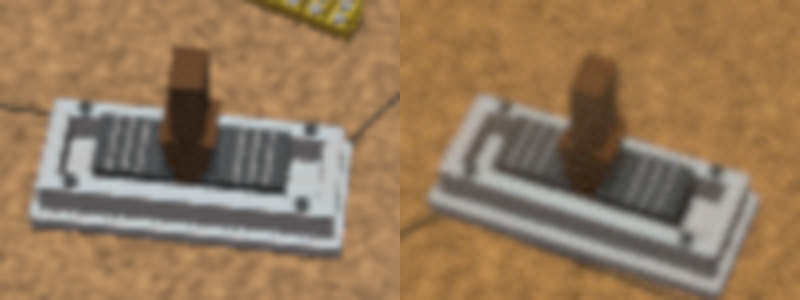

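```bash
cat >> h.py <<'E'
def go(tgt,yawdir=None,o=None):
    "shift in tool axes & tool-z turn (deg) to bring TCP to tgt, tool x along yawdir (mod pi), tool z down"
    o=o or manip.get_obs(); r=R.from_quat(o["ee_rot"]); s=r.inv().apply(np.array(tgt)-o["position"])
    turn=np.zeros(3)
    if yawdir is not None:
        x=np.array([yawdir[0],yawdir[1],0]);x/=np.linalg.norm(x)
        for q in(x,-x):
            G=R.from_matrix(np.c_[q,np.cross([0,0,-1],q),[0,0,-1]])
            print("turn",np.round((r.inv()*G).as_rotvec(degrees=True),2))
    print("t",o["clock"],"pos",np.round(o["position"],4),"shift",np.round(s,4),"toolx",np.round(r.as_matrix()[:,0],3),"toolz",np.round(r.as_matrix()[:,2],3),"F",np.round(o["ft_force"],1),"w",o["grip_width"],"j",np.round(o["joint_pos"],2))
E
python3 - <<'E'
from h import *
S=P("scene");D=P("side")
m=tri(S,(237.5,181.7),D,(258.7,178.7));print(m)
f=lambda c,x,y,X,Y,z:plane(c,(X+x/4,Y+y/4),z)
ds=[]
for c,X,Y,a,b in((S,190,165,(58,100),(350,127)),(S,190,165,(38,190),(335,216)),(D,210,160,(85,96),(345,178)),(D,210,160,(42,180),(318,268))):
    d=f(c,*b,X,Y,.043)-f(c,*a,X,Y,.043);print(np.round(d,3),np.degrees(np.arctan2(d[1],d[0]))%180)
t=np.array([plane(S,u,.028) for u in((363,176),(436,190),(424,257),(346,240))])
t2=np.array([plane(D,u,.028) for u in((123,139),(173,171),(125,213),(77,180))]);print(t2,t2.mean(0))
go([m[0],m[1],.25],[0.15,1])
E
```

```text
[ 0.52437721 -0.02184316  0.11512523]
[-0.048  0.152  0.   ] 107.50149847279495
[-0.048  0.149 -0.   ] 107.97560505872565
[ 0.043 -0.146  0.   ] 106.46806355593881
[ 0.046 -0.149  0.   ] 107.07394049403527
[[0.47554392 0.36863909 0.028     ]
 [0.47846748 0.19267445 0.028     ]
 [0.32546087 0.18980631 0.028     ]
 [0.31640514 0.35390515 0.028     ]] [0.39896935 0.27625625 0.028     ]
turn [-0.    0.06 -4.35]
turn [9.0000e-02 0.0000e+00 1.7565e+02]
t 0.15 pos [0.1392 0.609  0.2307] shift [-0.5292  0.516  -0.0187] toolx [ 0.223  0.975 -0.001] toolz [-0.    -0.001 -1.   ] F [0.  0.7 0.2] w 1.0008316577458327 j [-1.37  0.33 -0.06  1.46  0.02  1.35 -0.09]
```

Emit:
{"fn": "move_arm", "kwargs": {"moves": [[0,0,150,-0.529,0.516,-0.019,0.085],[0,0,150,-0.529,0.516,-0.019,0.085],[0,0,150,-0.529,0.516,-0.019,0.085],[0,0,150,-0.529,0.516,-0.019,0.085],[0,0,150,-0.529,0.516,-0.019,0.085],[0,0,150,-0.529,0.516,-0.019,0.085],[0,0,150,-0.529,0.516,-0.019,0.085],[0,0,150,-0.529,0.516,-0.019,0.085],[0,0,150,-0.529,0.516,-0.019,0.085],[0,0,150,-0.529,0.516,-0.019,0.085]]}}

```text
clock: 1.15
position: [0.4003, 0.1807, 0.2443]
ee_rot: [0.997, -0.08, 0.0, -0.0]
ft_force: [1.1, 0.7, 0.6]
grip_width: 0.996
```

```bash
python3 -c "
from h import *
go([.5244,-.0218,.25],[-.296,.955])"
```

```text
turn [-2.0000e-02 -4.0000e-02 -1.1639e+02]
turn [-3.000e-02  2.000e-02  6.361e+01]
t 1.15 pos [0.4003 0.1807 0.2443] shift [ 0.1548  0.1802 -0.0058] toolx [ 0.987 -0.159  0.   ] toolz [ 0.     0.001 -1.   ] F [1.1 0.7 0.6] w 0.996399490132834 j [-0.92 -0.12  0.37  1.92  0.04  1.33 -0.73]
```

Emit:
{"fn": "move_arm", "kwargs": {"moves": [[0,0,63.6,0.155,0.18,-0.006,0.085],[0,0,63.6,0.155,0.18,-0.006,0.085],[0,0,63.6,0.155,0.18,-0.006,0.085],[0,0,63.6,0.155,0.18,-0.006,0.085],[0,0,63.6,0.155,0.18,-0.006,0.085],[0,0,63.6,0.155,0.18,-0.006,0.085],[0,0,63.6,0.155,0.18,-0.006,0.085],[0,0,63.6,0.155,0.18,-0.006,0.085],[0,0,63.6,0.155,0.18,-0.006,0.085],[0,0,63.6,0.155,0.18,-0.006,0.085]]}}

```text
clock: 2.15
position: [0.5252, -0.0189, 0.25]
ee_rot: [0.808, -0.59, -0.0, 0.0]
ft_force: [0.8, -0.0, 0.3]
grip_width: 0.998
```

```bash
python3 -c "
from h import *
go([.5244,-.0218,.25],[-.296,.955])
c,im=snap('wrist','wr1.png')
print(proj(c,[[.5244,-.0218,.116],[.5244,-.0218,.043],[.5244-.0296,-.0218+.0955,.043]]))"
```

```text
turn [-1.0000e-02  2.0000e-02 -1.7951e+02]
turn [0.01 0.01 0.49]
t 2.15 pos [ 0.5252 -0.0189  0.25  ] shift [0.0025 0.0017 0.    ] toolx [ 0.304 -0.953 -0.   ] toolz [-0.  0. -1.] F [ 0.8 -0.   0.3] w 0.9978425802777569 j [-0.68  0.1   0.68  1.73 -0.06  1.34 -1.25]
[[265.82408803 180.32961035]
 [265.0997898  162.10964762]
 [170.11190073 161.58643712]]
```

View pics/wr1.png

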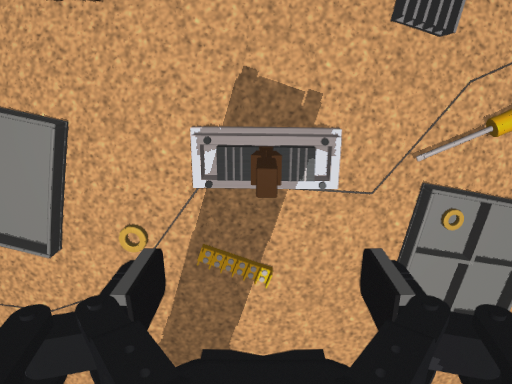

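Wrist view: clamp (191–341,127–190) is square to the image; the tab top is at about (266,182), as projected. Measuring it with a mask, and the tray too.

Run:
```python
from h import *
c=P('wrist');im=cv2.imread('pics/wr1.png').astype(int)
m=((im.max(2)<110)&(im[:,:,2]>im[:,:,0]*1.5)).astype(np.uint8)
for r in range(146,202,3):
    k=np.where(m[r,240:295])[0]+240; print(r,k.min() if len(k) else 0,k.max() if len(k) else 0, im[r,262].tolist())
g=cv2.resize(cv2.imread('pics/wr1.png')[115:205,185:345],None,fx=5,fy=5,interpolation=cv2.INTER_CUBIC);cv2.imwrite('pics/c2.png',g)
p=lambda u,v:plane(c,(u,v),.043)
d=p(341,129)-p(192,128);print(np.degrees(np.arctan2(d[1],d[0])))
```

```text
146 260 266 [36, 43, 56]
149 259 272 [21, 32, 49]
152 255 277 [23, 33, 49]
155 251 281 [22, 34, 50]
158 251 281 [21, 33, 49]
161 251 281 [21, 33, 49]
164 251 281 [20, 32, 48]
167 251 281 [22, 34, 50]
170 251 281 [35, 55, 82]
173 251 281 [34, 53, 81]
176 251 281 [33, 53, 80]
179 251 280 [32, 53, 80]
182 251 280 [33, 53, 80]
185 256 276 [33, 52, 79]
188 256 276 [32, 53, 79]
191 256 281 [32, 52, 79]
194 240 276 [33, 52, 79]
197 258 276 [35, 56, 81]
200 274 275 [66, 99, 135]
-72.69551483735926
```

View pics/c2.png

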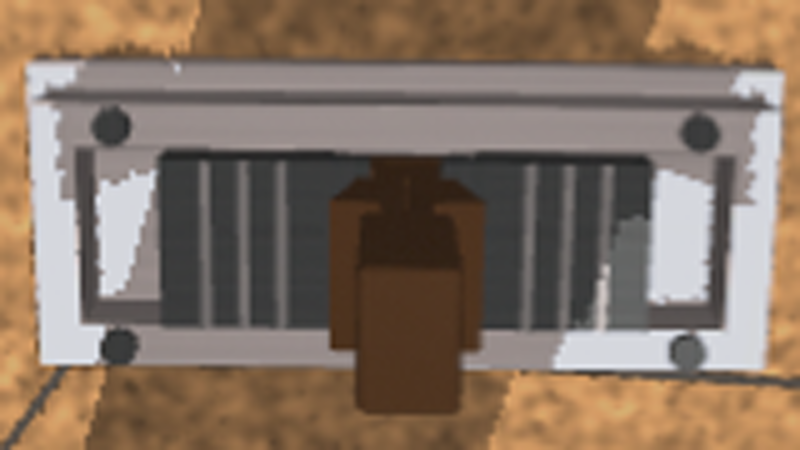

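Top face ≈ u 256.5–277.4, v 168.4–197.6 → centre (267,183).

```bash
python3 -c "
from h import *
t=plane(P('wrist'),(266.9,183),.116);print(t)
go([t[0],t[1],.076],[-.298,.954])"
```

```text
[ 0.52247828 -0.02336748  0.116     ]
turn [-2.0000e-02  1.0000e-02 -1.7965e+02]
turn [0.   0.01 0.35]
t 2.2 pos [ 0.5253 -0.0188  0.2501] shift [0.0035 0.004  0.1741] toolx [ 0.304 -0.953 -0.   ] toolz [-0.  0. -1.] F [-0.2 -0.8  0.9] w 0.9929202252419249 j [-0.68  0.1   0.68  1.73 -0.06  1.34 -1.25]
```

Emit:
{"fn": "move_arm", "kwargs": {"moves": [[0,0,0.4,0.003,0.004,0.04,0.085],[0,0,0.4,0.003,0.004,0.08,0.085],[0,0,0.4,0.003,0.004,0.11,0.085],[0,0,0.4,0.003,0.004,0.14,0.085],[0,0,0.4,0.003,0.004,0.16,0.085],[0,0,0.4,0.003,0.004,0.174,0.085],[0,0,0.4,0.003,0.004,0.174,0.085]]}}

```text
clock: 2.9
position: [0.5215, -0.023, 0.0747]
ee_rot: [0.805, -0.593, -0.001, 0.001]
ft_force: [-0.0, 0.5, 0.5]
grip_width: 0.996
```

```bash
python3 -c "
from h import *
go([.5225,-.0234,.076],[-.298,.954])
for n in ('scene','side'): snap(n,n+'1.png')
a=cv2.imread('pics/scene1.png')[130:240,170:310];b=cv2.imread('pics/side1.png')[130:240,190:330]
cv2.imwrite('pics/g1.png',cv2.resize(np.hstack([a,b]),None,fx=2.8,fy=2.8,interpolation=cv2.INTER_CUBIC))"
```

```text
turn [ 2.0000e-02 -2.4000e-01  1.7988e+02]
turn [ 0.15  0.01 -0.12]
t 2.9 pos [ 0.5215 -0.023   0.0747] shift [ 0.0007 -0.0009 -0.0013] toolx [ 0.296 -0.955 -0.   ] toolz [-0.003 -0.001 -1.   ] F [-0.   0.5  0.5] w 0.9958873018882249 j [-0.61  0.3   0.65  1.93 -0.21  0.98 -1.13]
```

View pics/g1.png

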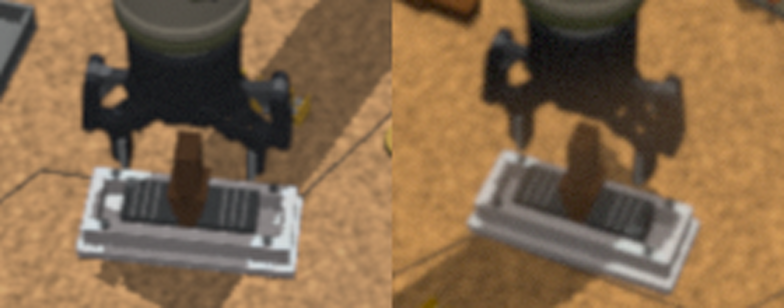

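The fingers straddle the tab evenly, above the shoulders. Closing.

Emit:
{"fn": "move_arm", "kwargs": {"moves": [[0,0,0,0,0,0,0.04],[0,0,0,0,0,0,0.03],[0,0,0,0,0,0,0.01],[0,0,0,0,0,0,0.005],[0,0,0,0,0,0,0.005],[0,0,0,0,0,0,0.005],[0,0,0,0,0,0,0.005]], "grip_force": 80}}

```text
clock: 3.7
position: [0.5228, -0.023, 0.0765]
ee_rot: [0.805, -0.594, 0.0, -0.0]
ft_force: [-0.2, -0.6, 5.1]
grip_width: 0.198
```

```bash
python3 -c "
from h import *
go([.5225,-.0234,.076],[-.298,.954])"
```

```text
turn [0.0000e+00 6.0000e-02 1.7983e+02]
turn [-0.04  0.   -0.17]
t 3.7 pos [ 0.5228 -0.023   0.0765] shift [0.0003 0.0004 0.0005] toolx [ 0.295 -0.955 -0.   ] toolz [ 0.001  0.    -1.   ] F [-0.2 -0.6  5.1] w 0.19849033657415516 j [-0.61  0.29  0.65  1.93 -0.21  0.98 -1.13]
```

Held (17 mm). Pull to the −y side.

Emit:
{"fn": "move_arm", "kwargs": {"moves": [[0,0,0,0.001,0,-0.0005,0.005],[0,0,0,0.003,0,-0.0005,0.005],[0,0,0,0.005,0,-0.0005,0.005],[0,0,0,0.007,0,-0.0005,0.005],[0,0,0,0.009,0,-0.0005,0.005],[0,0,0,0.0105,0,-0.0005,0.005],[0,0,0,0.0115,0,-0.0005,0.005],[0,0,0,0.0115,0,-0.0005,0.005],[0,0,0,0.0115,0,-0.0005,0.005]]}}

```text
clock: 4.6
position: [0.5252, -0.0319, 0.0765]
ee_rot: [0.805, -0.593, -0.002, -0.001]
ft_force: [-3.4, 7.7, 6.1]
grip_width: 0.199
```

```bash
python3 -c "
from h import *
go([.5228,-.0230,.0765],[-.298,.954])"
```

```text
turn [ 2.9000e-01 -8.0000e-02  1.7991e+02]
turn [ 0.05  0.19 -0.09]
t 4.6 pos [ 0.5252 -0.0319  0.0765] shift [-0.0092 -0.0004  0.0001] toolx [ 0.297 -0.955 -0.003] toolz [-0.002  0.003 -1.   ] F [-3.4  7.7  6.1] w 0.19939889095871288 j [-0.59  0.3   0.65  1.92 -0.22  0.99 -1.11]
```

Emit:
{"fn": "move_arm", "kwargs": {"moves": [[0,0,0,0.001,0,-0.001,0.005],[0,0,0,0.002,0,-0.001,0.005],[0,0,0,0.002,0,-0.001,0.005],[0,0,0,0.002,0,-0.001,0.005]]}}

```text
clock: 5.0
position: [0.526, -0.0355, 0.0772]
ee_rot: [0.805, -0.593, -0.001, 0.0]
ft_force: [-0.7, 5.2, -5.6]
grip_width: 0.201
```

```bash
python3 -c "
from h import *
go([.5228,-.0230,.0765],[-.298,.954])"
```

```text
turn [ 7.0000e-02 -8.0000e-02  1.7985e+02]
turn [ 0.05  0.04 -0.15]
t 5.0 pos [ 0.526  -0.0355  0.0772] shift [-0.0129 -0.0007  0.0007] toolx [ 0.296 -0.955 -0.001] toolz [-0.001  0.    -1.   ] F [-0.7  5.2 -5.6] w 0.20147127818493252 j [-0.59  0.31  0.65  1.92 -0.22  0.99 -1.1 ]
```

Emit:
{"fn": "move_arm", "kwargs": {"moves": [[0,0,0,-0.003,0,0.0005,0.005],[0,0,0,-0.006,0,0.0005,0.005],[0,0,0,-0.009,0,0.0005,0.005],[0,0,0,-0.012,0,0.0005,0.005],[0,0,0,-0.015,0,0.0005,0.005],[0,0,0,-0.018,0,0.0005,0.005],[0,0,0,-0.021,0,0.0005,0.005],[0,0,0,-0.024,0,0.0005,0.005],[0,0,0,-0.0255,0,0.0005,0.005],[0,0,0,-0.0255,0,0.0005,0.005]]}}

```text
clock: 6.0
position: [0.5189, -0.0113, 0.0773]
ee_rot: [0.805, -0.593, -0.0, -0.0]
ft_force: [-0.3, -2.4, -0.2]
grip_width: 0.197
```

```bash
python3 -c "
from h import *
go([.5228,-.0230,.0765],[-.298,.954])"
```

```text
turn [3.0000e-02 1.0000e-02 1.7984e+02]
turn [-0.01  0.02 -0.16]
t 6.0 pos [ 0.5189 -0.0113  0.0773] shift [ 0.0124 -0.0003  0.0007] toolx [ 0.296 -0.955 -0.   ] toolz [ 0.  0. -1.] F [-0.3 -2.4 -0.2] w 0.1972879839726588 j [-0.63  0.28  0.65  1.94 -0.2   0.98 -1.16]
```

Emit:
{"fn": "move_arm", "kwargs": {"moves": [[0,0,0,0.004,0,0,0.005],[0,0,0,0.008,0,0,0.005],[0,0,0,0.0125,0,0,0.005],[0,0,0,0.0125,0,0,0.005],[0,0,0,0.0125,0,-0.003,0.005],[0,0,0,0.0125,0,-0.006,0.005],[0,0,0,0.0125,0,-0.009,0.005],[0,0,0,0.0125,0,-0.012,0.005],[0,0,0,0.0125,0,-0.012,0.005]]}}

```text
clock: 6.9
position: [0.5229, -0.0234, 0.0897]
ee_rot: [0.805, -0.594, 0.0, -0.0]
ft_force: [0.9, 0.8, -1.7]
grip_width: 0.195
```

```bash
python3 -c "
from h import *
go([.5228,-.0230,.0765],[-.298,.954])
for n in ('scene','side'): snap(n,n+'2.png')
a=cv2.imread('pics/scene2.png')[140:240,180:300];b=cv2.imread('pics/side2.png')[140:240,200:320]
cv2.imwrite('pics/g2.png',cv2.resize(np.hstack([a,b]),None,fx=3.3,fy=3.3,interpolation=cv2.INTER_CUBIC))"
```

```text
turn [1.0000e-02 8.0000e-02 1.7984e+02]
turn [-0.05  0.01 -0.16]
t 6.9 pos [ 0.5229 -0.0234  0.0897] shift [-0.0004 -0.      0.0132] toolx [ 0.295 -0.955 -0.   ] toolz [ 0.001  0.    -1.   ] F [ 0.9  0.8 -1.7] w 0.19478986520295555 j [-0.62  0.27  0.66  1.92 -0.2   1.01 -1.14]
```

View pics/g2.png

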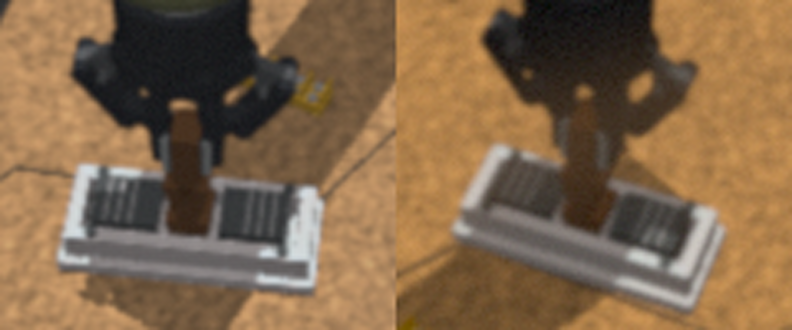

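Both shoes are visibly pushed back, wedge midway and already 13 mm up with only weight on the wrist. Lift out.

Emit:
{"fn": "move_arm", "kwargs": {"moves": [[0,0,0,0,0,-0.005,0.005],[0,0,0,0,0,-0.012,0.005],[0,0,0,0,0,-0.02,0.005],[0,0,0,0,0,-0.03,0.005],[0,0,0,0,0,-0.045,0.005],[0,0,0,0,0,-0.065,0.005],[0,0,0,0,0,-0.085,0.005],[0,0,0,0,0,-0.1,0.005],[0,0,0,0,0,-0.1,0.005]]}}

```text
clock: 7.9
position: [0.5238, -0.0236, 0.1917]
ee_rot: [0.805, -0.594, 0.001, -0.002]
ft_force: [0.2, 0.6, -1.2]
grip_width: 0.2
```

Run:
```python
from h import *
for n,seed in(("scene",(390,215)),("side",(125,178))):
    c=P(n);im=cv2.imread(f"pics/{n}0.png");i=im.astype(int)
    m=((i.max(2)-i.min(2)<30)&(i.max(2)<140)).astype(np.uint8)
    k,l,s,ce=cv2.connectedComponentsWithStats(m)
    L=l[seed[1],seed[0]];mm=(l==L).astype(np.uint8)
    h=cv2.convexHull(max(cv2.findContours(mm,0,2)[0],key=cv2.contourArea))
    q=np.array([plane(c,p[0],.028)[:2] for p in h],np.float32)
    print(n,s[L],cv2.minAreaRect(q))
go([.405,.283,.19])
```

```text
scene [ 344  173   92   90 5800] ((0.4114665687084198, 0.28927385807037354), (0.18476715683937073, 0.1700160950422287), 4.910480499267578)
side [  75  137   98   80 4303] ((0.39934995770454407, 0.27962273359298706), (0.17717210948467255, 0.1842031627893448), 5.163462162017822)
t 7.9 pos [ 0.5238 -0.0236  0.1917] shift [-0.328   0.023   0.0015] toolx [ 0.295 -0.955  0.   ] toolz [ 0.004  0.001 -1.   ] F [ 0.2  0.6 -1.2] w 0.2004247363661457 j [-0.66  0.14  0.68  1.81 -0.1   1.21 -1.22]
```

Tray centre ≈ (0.405, 0.284), mean of two views.

Emit:
{"fn": "move_arm", "kwargs": {"moves": [[0,0,0,-0.02,0.001,0,0.005],[0,0,0,-0.05,0.003,0,0.005],[0,0,0,-0.09,0.006,0,0.005],[0,0,0,-0.13,0.009,0,0.005],[0,0,0,-0.17,0.012,0,0.005],[0,0,0,-0.21,0.015,0,0.005],[0,0,0,-0.25,0.018,0,0.005],[0,0,0,-0.29,0.02,0,0.005],[0,0,0,-0.315,0.022,0,0.005],[0,0,0,-0.328,0.023,0,0.005]]}}

```text
clock: 8.9
position: [0.4023, 0.2851, 0.1885]
ee_rot: [0.806, -0.592, -0.0, 0.0]
ft_force: [0.8, -0.6, -1.9]
grip_width: 0.201
```

Emit:
{"fn": "move_arm", "kwargs": {"moves": [[0,0,0,0,0,0.01,0.005],[0,0,0,0,0,0.03,0.005],[0,0,0,0,0,0.05,0.005],[0,0,0,0,0,0.07,0.005],[0,0,0,0,0,0.085,0.005],[0,0,0,0,0,0.095,0.005],[0,0,0,0,0,0.1,0.005],[0,0,0,0,0,0.1,0.005]]}}

```text
clock: 9.7
position: [0.4039, 0.2822, 0.0887]
ee_rot: [0.804, -0.594, 0.0, 0.0]
ft_force: [0.4, 0.1, -1.8]
grip_width: 0.199
```

```bash
python3 -c "
from h import *
go([.405,.284,.0695],[-.298,.954])
for n in ('scene','side'): snap(n,n+'3.png')
a=cv2.imread('pics/scene3.png')[110:280,320:480];b=cv2.imread('pics/side3.png')[70:240,50:210]
cv2.imwrite('pics/g3.png',cv2.resize(np.hstack([a,b]),None,fx=2.5,fy=2.5,interpolation=cv2.INTER_CUBIC))"
```

```text
turn [-6.0000e-02 -6.0000e-02  1.7977e+02]
turn [ 0.04 -0.04 -0.23]
t 9.7 pos [0.4039 0.2822 0.0887] shift [-0.0014 -0.0016  0.0192] toolx [ 0.294 -0.956  0.001] toolz [-0.    -0.001 -1.   ] F [ 0.4  0.1 -1.8] w 0.1992558417291513 j [-1.04  0.18  0.37  1.99 -0.08  0.99 -1.91]
```

View pics/g3.png

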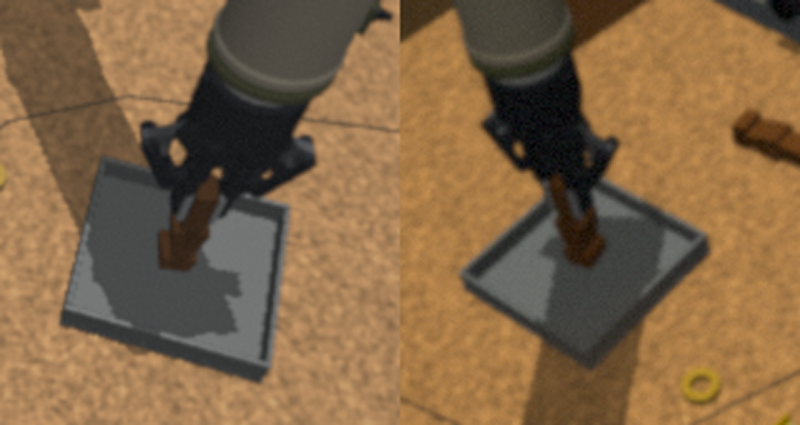

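Wedge is upright in the fingers over the middle of the plain tray. Lower to touch.

Emit:
{"fn": "move_arm", "kwargs": {"moves": [[0,0,0,0,0,0.005,0.005],[0,0,0,0,0,0.01,0.005],[0,0,0,0,0,0.014,0.005],[0,0,0,0,0,0.016,0.005],[0,0,0,0,0,0.018,0.005],[0,0,0,0,0,0.018,0.005],[0,0,0,0,0,0.018,0.005]]}}

```text
clock: 10.5
position: [0.4038, 0.2831, 0.0712]
ee_rot: [0.805, -0.594, -0.0, -0.0]
ft_force: [0.3, 0.3, -2.8]
grip_width: 0.203
```

Emit:
{"fn": "move_arm", "kwargs": {"moves": [[0,0,0,0,0,0.0005,0.005],[0,0,0,0,0,0.001,0.005],[0,0,0,0,0,0.0015,0.005],[0,0,0,0,0,0.002,0.005],[0,0,0,0,0,0.002,0.005]]}}

```text
clock: 11.0
position: [0.4038, 0.2832, 0.0695]
ee_rot: [0.805, -0.594, -0.0, -0.0]
ft_force: [-0.8, -0.7, 4.3]
grip_width: 0.201
```

Contact. Release.

Emit:
{"fn": "move_arm", "kwargs": {"moves": [[0,0,0,0,0,0,0.022],[0,0,0,0,0,0,0.03],[0,0,0,0,0,0,0.045],[0,0,0,0,0,0,0.06],[0,0,0,0,0,0,0.06],[0,0,0,0,0,0,0.06]], "grip_force": 20}}

```text
clock: 11.6
position: [0.4037, 0.2831, 0.0692]
ee_rot: [0.805, -0.594, -0.0, -0.0]
ft_force: [-0.3, 0.7, 0.8]
grip_width: 0.703
```

Emit:
{"fn": "move_arm", "kwargs": {"moves": [[0,0,0,0,0,-0.01,0.06],[0,0,0,0,0,-0.025,0.06],[0,0,0,0,0,-0.05,0.06],[0,0,0,0,0,-0.08,0.06],[0,0,0,0,0,-0.12,0.06],[0,0,0,0,0,-0.15,0.06],[0,0,0,0,0,-0.15,0.06],[0,0,0,0,0,-0.15,0.06]]}}

```text
clock: 12.4
position: [0.4039, 0.2832, 0.22]
ee_rot: [0.805, -0.594, -0.0, -0.001]
ft_force: [0.4, -0.5, 0.5]
grip_width: 0.706
```

```bash
python3 -c "
from h import *
go([.405,.284,.0695])
for n in ('scene','side'): snap(n,n+'4.png')
a=cv2.imread('pics/scene4.png')[130:270,180:450];b=cv2.imread('pics/side4.png')[100:240,50:320]
cv2.imwrite('pics/g4.png',cv2.resize(np.vstack([a,b]),None,fx=2.1,fy=2.1,interpolation=cv2.INTER_CUBIC))"
```

```text
t 12.4 pos [0.4039 0.2832 0.22  ] shift [-0.0002 -0.001   0.1505] toolx [ 0.295 -0.955 -0.001] toolz [ 0.001  0.001 -1.   ] F [ 0.4 -0.5  0.5] w 0.7055766034870036 j [-1.07  0.04  0.38  1.84 -0.01  1.27 -1.96]
```

View pics/g4.png

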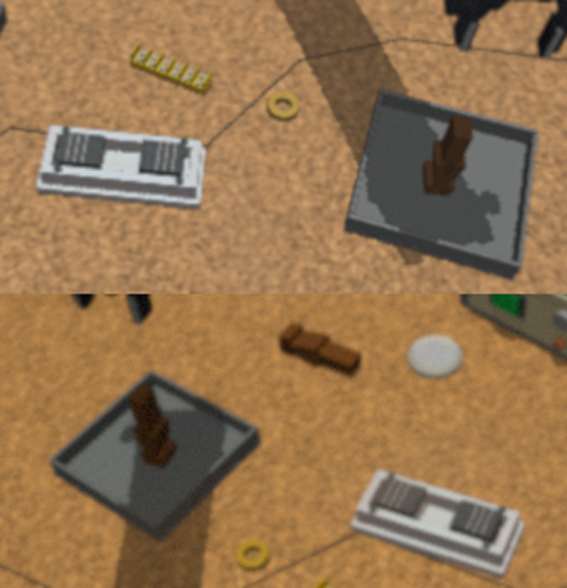

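The wedge stands free in the plain tray, both shoes are pushed back, and the gripper is clear.

```bash
python3 -c "
from h import *
print(manip.hand_in())"
```

```text
the job is handed in; nothing more can be done
None
```

I worked the wedge loose, lifted it out of the clamp and set it down in the plain tray. It stands there released, and the job was handed in at about 12.5 s. The hand-in reports no verdict, so I have only my own checks to go on.

- **Loosening:** I gripped the tab at 80 N and pulled about 12.9 mm to the −y side, then about 12.4 mm past the start to the +y side. I then centred the wedge and raised it straight up, with only its weight on the wrist.
- **Placing:** The touchdown force on the tray floor was about 4 N. I then opened the fingers and raised the gripper 150 mm.
- **Last look:** The final scene and side pictures show the wedge upright near the middle of the tray, both shoes well back in the clamp, and the gripper clear with wrist force near zero.

Three readings were less certain or disagreed:

- **Tray centre:** The scene and side views disagreed by about 12 mm in x and 10 mm in y, and I used their mean. The allowance is 80 mm.
- **First pull:** The tool stopped at 9.2 mm with about 8 N on the wrist, so I pulled further to reach 12.9 mm.
- **Shoe travel:** The tool moved slightly more than the 12 mm shoe stop on both pulls, so a little of that was play or compliance. I judged the shoe travel only from tool motion and pictures.

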